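# Shut the steel box that holds the axle spacer

### The job

Two equal grey steel parts boxes stand open on the ledge; shut the one with the aluminium axle spacer in it. Push its leaning lid over past upright and let it fall shut by its own weight: do not follow it down or press on it. Leave the spacer inside and the other box open as it is.

Things in the scene. Friction and masses are not known exactly. Their poses are not given: they have to be found in the camera images.
- spacer_box: the grey steel box with the axle spacer in it, fixed to the ledge: 130 mm (its x) by 130 mm (its y) by 70 mm high, walls 4 mm. Origin: centre of its underside, z up. Lid hinged along the top of its +x wall: hinge line along y, 65 mm from the origin to +x, 70 mm up. Its +x points to the robot's left (world +y), up to 0.5 rad either way
- spacer_box_lid (a joint): angle of that box's lid, rad: 0 shut, 1.57 upright, 1.95 fully open on its stop (the start). Flat plate 130 mm from hinge to free edge, 130 mm wide, 5 mm thick, about 250 g. Open, its edge is 113 mm from the box origin to +x, 191 mm above the ledge, outer face to +x. Pushed to the box's -x (under 3 N) it rises; past upright it falls shut freely
- spacer_center (a point): the aluminium axle spacer, a plain tube 36 mm across with a 22 mm bore, 45 mm tall, standing loose on the floor of its box; the point is its centre, half-way up
- other_box_lid_edge (a point): middle of the free edge of the other box's open lid, about 190 mm above the ledge; that box and lid are equal to the first and likewise fixed, stand to its left or right (centres 0.27 to 0.55 m apart), hold a chrome spring and also have the hinge on the side towards world +y
Things that resemble listed ones, but are neither listed nor needed, are in the scene too. What is shaped like the spacer_box but purple or turquoise is not meant.

How it is judged:
By the outcome, as a careful person would: the job done as asked, in the order asked, and still so for the second after the job is handed in, with the robot touching nothing.
It also fails if it takes over 27 s, if anything falls off the work surface, if the arm or the gripper's body presses on something with over 40 N, if the wrist force passes 120 N, or if a joint passes its speed limit or range.

### The arm

A 7-joint arm with a two-finger parallel gripper is mounted at the origin on the work surface. World frame = base frame: x ahead of the robot, y to its left, z up, the work surface at z = 0. Lengths are in m, angles in rad, forces in N, time in s.
With the tool pointing down it reaches from about 0.35 to 0.775 m from the base axis. Payload 3.1 kg.
Tool frame: the origin (TCP) lies at the very end of the fingers, on their centre line; the grasp point (between the pads) lies 19 mm behind it (grasp_offset is the z of the grasp point in the tool frame, in m); z points along the fingers, y is the direction in which the jaws open and shut (so a half turn about z gives the same grasp; the last joint's range is limited). The gripper opens to 85 mm and grips with 20 to 120 N. Pads are 22 mm wide; open, the fingers measure 114 mm over their backs; the gripper's body (76 mm by 85 mm) begins 54 mm behind the grasp point. The pads swing forward as they close: fully open they stand 13 mm farther back than shut.
Start: joints at [1.271, 0.311, 0.014, 1.512, -0.004, 1.319, -0.027], TCP at [0.14, -0.532, 0.231] pointing down, gripper open.
Joint ranges: [-2.7, 2.7], [-0.3, 1.91], [-1.27, 1.3], [0.12, 2.57], [-1.44, 4.58], [0.2, 2.03], [-3.05, 3.05]. Speed limits (rad/s): [2.79, 2.79, 3.14, 3.14, 3.14, 3.14, 3.14].

### API

Orientations are given as a 3x3 rotation matrix whose columns are the frame's x, y, z axes.
In Python, from plant import state, snapshot, close_job, grasp_offset gives the robot as it stands. The module is installed in compiled form; this text tells all that it offers.
- The arm moves only by the tool play_rows, never from a script. Its argument "series" is a list that holds one entry, the list of rows, each a list of 6 numbers: the shift along the world's x, y, z as a fraction of full scale, then the turn, a rotation vector about the world's x, y, z as a fraction of full scale. In form: [[[x, y, z, ax, ay, az], ...]]. A call has 1 to 8 rows; each row is the pose to reach, as a shift and turn from the pose measured when the call began; what a row does not reach only later rows make up. Full scale, the value 1, is 100 mm for a shift and 45 degrees for a turn. A row lasts 1/12 s, in which the tool goes at most 41.7 mm and 7.16 degrees, less where a joint would pass 70% of its speed; a pose out of reach is approached as far as the arm can. A call with a number of a shift or a turn outside -1 to 1 is refused whole. A call with a gripper value outside its range is refused whole. "fingers" is the opening, from 0 (shut) to 1 (fully open), set as the call begins (left out, the last holds). The fingers move at their own pace and stop on an object; the grip force is fixed at half the most. Time passes only in rows, so rows that repeat a pose let the fingers close. It gives the time, the measured TCP pose, the force and the opening at its end, in the units of the state.
- state(): the state, without advancing time (a new reading comes with each control period).
- snapshot(name): name is "scene" or "top" or "wrist"; returns a dict with "pixels" (480x640x3 uint8, red, green, blue), "mtx" (3x3 intrinsics, pixels), "k1" (the pictures are not rectified: a ray, as slopes to the right and down, at radius r is drawn at 1 + k1 r^2 times it, then the intrinsics apply), "cam_to_world" (4x4, takes a point from camera to world coordinates). Camera axes: x right, y down, z forward; pixel columns grow to the right and rows downward; lengths in m; the calibration is good to about 2 mm. A picture is of the moment at which its call begins. There is no depth.
- close_job(): hands the job in, once; it reports no verdict.
The state is a dict: "time_s": time; "joint_positions": joint angles; "joint_vel": joint speeds; "tau": joint torques, N m; "tcp_pos": TCP position; "tool_rot": TCP orientation; "contact_force": force on the tool from outside, world axes, zero at the start; "ft_torque": the same for the moment, N m; "finger_gap": finger opening in m.
Only numpy, scipy, OpenCV 4.12 (cv2) and the standard library are available. Lean on these libraries where they do the work, as an engineer would, in place of code of your own. Each camera call takes 0.05 s, during which the arm holds its last target.

## Working session

There is one attempt and no reset: what is moved stays moved. The work goes in short steps, Python scripts to look and compute and a tool call to move; the robot and the scene stay as the last step left them, time stands still between calls to the robot, and variables do not carry over. Pictures are saved under pics/ and viewed, and the job is handed in when it is done.

Besides the shell and the picture viewer there is one more tool, called after "Request:" as name(argument=value, ...), one argument or row to a line, values as JSON. play_rows: Moves the arm, as the interface text tells. Its arguments: {"type":"object","properties":{"series":{"type":"array","items":{"type":"array","items":{"type":"array","items":{"type":"number"}}}},"fingers":{"type":"number"}},"required":["series"]}

```bash
mkdir -p pics; cat > h.py <<'E'
import numpy as np,cv2,json
from plant import state,snapshot
def save(n,tag):
    s=snapshot(n); cv2.imwrite(f'pics/{tag}.png',s['pixels'][:,:,::-1])
    np.savez(f'pics/{tag}.npz',**{k:np.array(s[k]) for k in('pixels','mtx','k1','cam_to_world')}); return s
def ray(tag,uv):
    s=np.load(f'pics/{tag}.npz');M=s['mtx'];k=float(s['k1']);T=s['cam_to_world']
    d=np.array([(uv[0]-M[0,2])/M[0,0],(uv[1]-M[1,2])/M[1,1]]);r=d.copy()
    for _ in range(30): r=d/(1+k*(r@r))
    v=T[:3,:3]@np.array([r[0],r[1],1]);return T[:3,3],v/np.linalg.norm(v)
def atz(tag,uv,z):
    o,v=ray(tag,uv);return o+v*(z-o[2])/v[2]
def tri(obs):
    A=np.zeros((3,3));b=np.zeros(3);R=[ray(*o) for o in obs]
    for o,v in R:
        P=np.eye(3)-np.outer(v,v);A+=P;b+=P@o
    p=np.linalg.solve(A,b);return p,[float(np.linalg.norm((np.eye(3)-np.outer(v,v))@(p-o))) for o,v in R]
def proj(tag,p):
    s=np.load(f'pics/{tag}.npz');M=s['mtx'];k=float(s['k1']);T=s['cam_to_world']
    c=T[:3,:3].T@(np.array(p)-T[:3,3]);r=c[:2]/c[2];r=r*(1+k*(r@r));return M[0,0]*r[0]+M[0,2],M[1,1]*r[1]+M[1,2]
def crop(tag,x0,y0,x1,y1,f,out):
    im=cv2.imread(f'pics/{tag}.png')[y0:y1,x0:x1];cv2.imwrite(f'pics/{out}.png',cv2.resize(im,None,fx=f,fy=f,interpolation=cv2.INTER_CUBIC))
E
python3 - <<'E'
from h import *
for n in('scene','top','wrist'): s=save(n,n+'0');print(n,np.round(s['cam_to_world'],3).tolist(),s['k1'],np.round(s['mtx'],1).tolist())
s=state();print({k:np.round(v,3).tolist() for k,v in s.items()})
E
```

```text
scene [[-0.51, 0.592, -0.624, 1.207], [0.86, 0.355, -0.367, 0.516], [0.004, -0.724, -0.69, 0.878], [0.0, 0.0, 0.0, 1.0]] 0.03143029429506334 [[619.3, 0.0, 313.6], [0.0, 619.3, 236.5], [0.0, 0.0, 1.0]]
top [[-0.03, -0.994, 0.103, 0.353], [-1.0, 0.029, -0.011, 0.08], [0.008, -0.103, -0.995, 1.201], [0.0, 0.0, 0.0, 1.0]] -0.046126109451907676 [[498.8, 0.0, 323.6], [0.0, 498.8, 239.4], [0.0, 0.0, 1.0]]
wrist [[0.255, -0.934, -0.251, 0.203], [-0.967, -0.247, -0.064, -0.515], [-0.003, 0.259, -0.966, 0.372], [0.0, 0.0, 0.0, 1.0]] -0.012846558981183882 [[415.4, 0.0, 308.8], [0.0, 415.4, 234.8], [0.0, 0.0, 1.0]]
{'time_s': 0.15, 'joint_positions': [1.271, 0.312, 0.014, 1.513, -0.004, 1.319, -0.027], 'joint_vel': [-0.002, -0.001, 0.0, -0.005, -0.0, -0.002, 0.001], 'tau': [0.001, -38.027, 0.147, -23.085, 0.012, 0.01, -0.0], 'tcp_pos': [0.14, -0.531, 0.23], 'tool_rot': [[0.967, 0.255, -0.001], [0.255, -0.967, 0.002], [-0.0, -0.002, -1.0]], 'contact_force': [-0.053, 0.502, 0.531], 'ft_torque': [0.003, -0.024, 0.016], 'finger_gap': 0.085}
```

View pics/scene0.png

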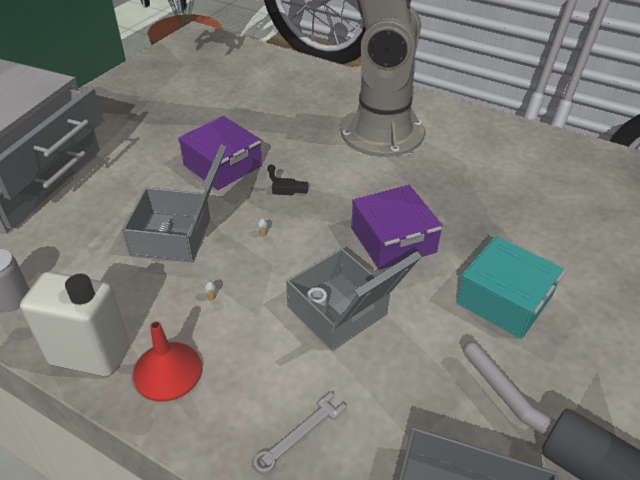

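View pics/top0.png

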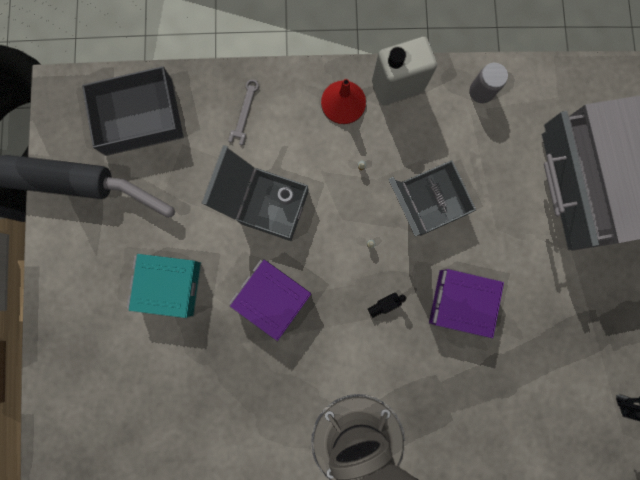

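View pics/wrist0.png

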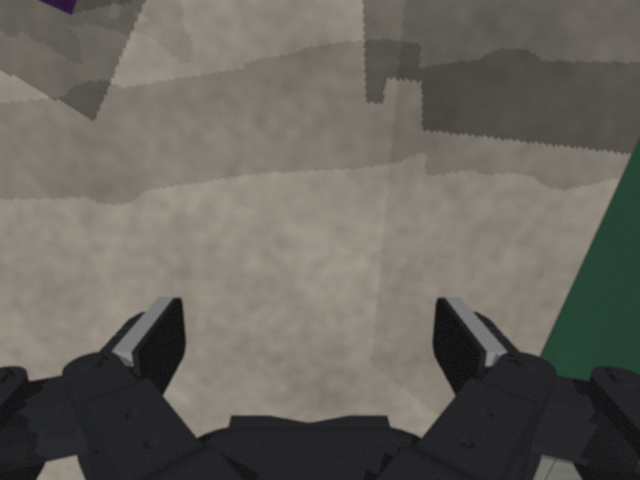

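The scene view has the grey spacer box with its tube at (317,295) and its lid leaning from (340,320) to (418,255). The second grey box at (165,225) holds a coil. In the top view the boxes are at (270,203) and (440,200). Purple and turquoise closed boxes and a dark tray at (130,110) are the lookalikes. I'll check with close crops.

```bash
python3 - <<'E'
from h import *
a=cv2.imread('pics/top0.png')[135:250,190:325];a=cv2.resize(a,None,fx=5,fy=5,interpolation=cv2.INTER_CUBIC);cv2.imwrite('pics/c1.png',a)
crop('scene0',275,235,430,355,5,'c2')
crop('top0',380,150,485,245,5,'c3')
E
```

```text
(no output)
```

View pics/c1.png

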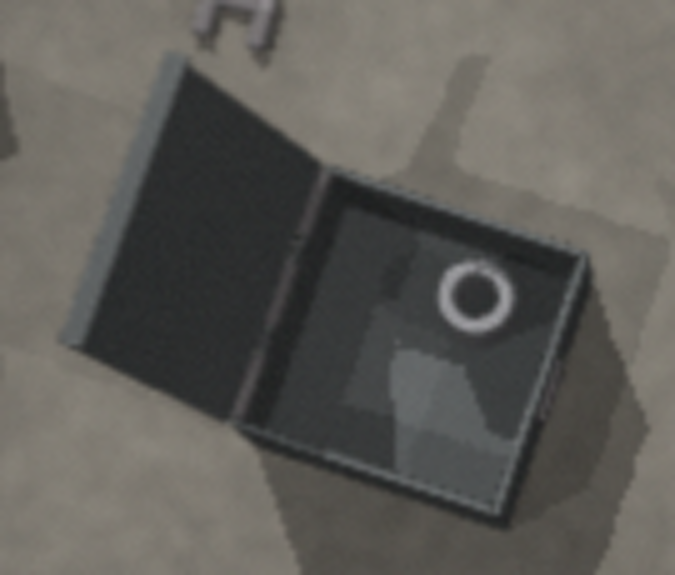

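View pics/c2.png

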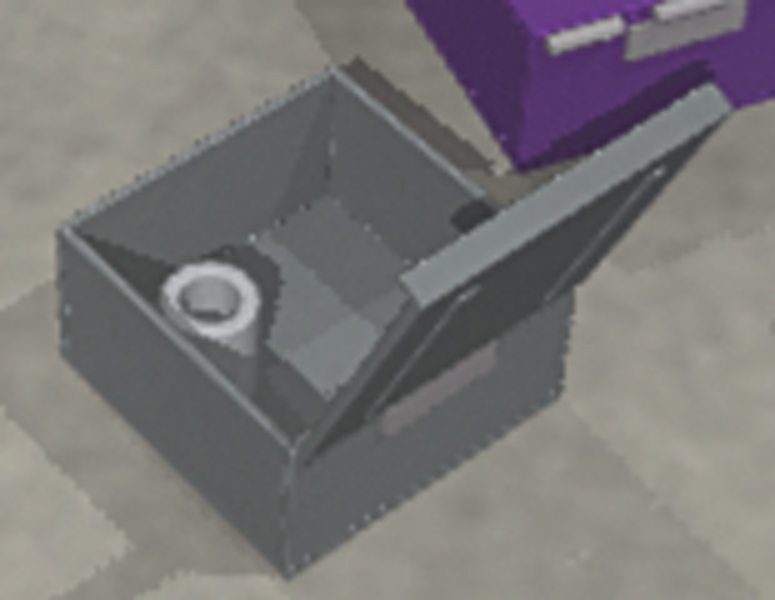

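View pics/c3.png

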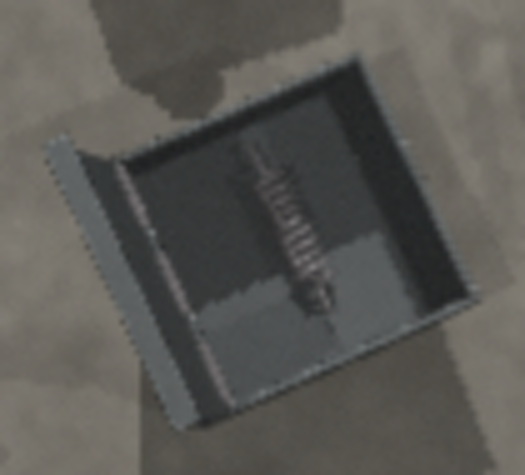

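```bash
python3 - <<'E'
from h import *
t=lambda x,y:('top0',(190+x/5,135+y/5)); s=lambda x,y:('scene0',(275+x/5,235+y/5))
P={}
for n,a,b in[('A',t(587,258),s(62,230)),('B',t(503,520),s(335,70)),('D',t(328,168),s(297,455)),('LDin',t(188,66),s(400,282)),('LDout',t(166,50),s(420,305)),('LCin',t(84,348),s(712,83)),('LCout',t(62,340),s(733,107)),('spacer top',t(476,296),s(213,300))]:
    p,e=tri([a,b]);P[n]=p;print(n,p.round(4),np.round(e,4))
P['C']=atz(*t(238,425),.07);print(P['C'])
f=lambda v:np.round(v,4)
print(np.linalg.norm(P['A']-P['B']),np.linalg.norm(P['A']-P['D']),np.linalg.norm(P['B']-P['C']))
for a,b in('AD','BC'):
    d=P[b]-P[a];print(np.degrees(np.arctan2(d[1],d[0])))
for a,b in('BA','CD',('LCin','LDin')):
    d=P[b]-P[a];print(np.degrees(np.arctan2(d[1],d[0])),np.linalg.norm(d))
print('center',f((P['A']+P['B']+P['C']+P['D'])/4))
# other box lid edge
u=lambda x,y:(380+x/5,150+y/5)
for p in[(58,138),(185,425)]: print('other lid',f(atz('top0',u(*p),.19)))
for p in[(357,60),(475,298)]: print('other rim',f(atz('top0',u(*p),.07)))
E
```

```text
A [0.5942 0.102  0.0654] [0.0008 0.0008]
B [0.4732 0.1446 0.0639] [0.0017 0.0017]
D [0.6398 0.2219 0.0662] [0.0016 0.0016]
LDin [0.6543 0.2627 0.1901] [0. 0.]
LDout [0.6607 0.272  0.1917] [0.0005 0.0005]
LCin [0.5353 0.3074 0.1938] [0.0019 0.0019]
LCout [0.5393 0.3168 0.1916] [0.0017 0.0017]
spacer top [0.5812 0.1556 0.0468] [0.0015 0.0015]
[0.52061137 0.26295607 0.07      ]
0.12828249076976278 0.12821609797202782 0.12763696637195707
69.19084100912393
68.18639086288829
-19.388005993638334 0.12828249076976278
-19.025121279417284 0.12611834182316353
-20.56413792800863 0.12719892474228667
center [0.557  0.1829 0.0664]
other lid [ 0.5823 -0.0756  0.19  ]
other lid [ 0.4613 -0.1223  0.19  ]
other rim [ 0.6429 -0.2356  0.07  ]
other rim [ 0.5292 -0.284   0.07  ]
```

Close crops confirm it: the spacer tube is in the box at top (270,203), and the coil spring is in the box at (440,200). Triangulated, the rim heights are about 66 mm, the sides about 128 mm and the lid edge midpoint (0.597, 0.290, 0.192). All agree with the text. The box's +x points along 69.3°.

Next I'll move high, fingers shut, to a point behind the lid at about (0.611, 0.328).

Request:
play_rows(
  series=[
    [[0.1,0.3,0.35,0,0,0.1],[0.3,0.6,0.7,0,0,0.2],[0.6,1,1,0,0,0.25],[0.6,1,1,0,0,0.25]],
  ],
  fingers=0,
)

```text
time_s: 0.48
tcp_pos: [0.2021, -0.4294, 0.3327]
tool_rot: [[0.897, 0.441, 0.001], [0.441, -0.897, 0.0], [0.001, 0.0, -1.0]]
contact_force: [0.6, -0.8, -0.1]
finger_gap: 0.0387
```

Request:
play_rows(
  series=[
    [[0.2,0.35,0,0,0,0.1],[0.4,0.7,0,0,0,0.2],[0.6,1,0,0,0,0.25],[0.6,1,0,0,0,0.25]],
  ],
)

```text
time_s: 0.82
tcp_pos: [0.2677, -0.3219, 0.3334]
tool_rot: [[0.784, 0.621, 0.005], [0.62, -0.784, 0.003], [0.006, 0.0, -1.0]]
contact_force: [0.4, 0.4, -0.1]
finger_gap: 0.0001
```

Request:
play_rows(
  series=[
    [[0.2,0.35,0,0,0,0.1],[0.4,0.7,0,0,0,0.2],[0.6,1,0,0,0,0.25],[0.6,1,0,0,0,0.25]],
  ],
)

```text
time_s: 1.15
tcp_pos: [0.3324, -0.2134, 0.3337]
tool_rot: [[0.635, 0.772, 0.007], [0.772, -0.635, 0.008], [0.011, 0.001, -1.0]]
contact_force: [0.4, 0.1, -0.1]
finger_gap: 0.0001
```

Request:
play_rows(
  series=[
    [[0.2,0.35,0,0,0,0.1],[0.4,0.7,0,0,0,0.2],[0.5,1,0,0,0,0.2],[0.5,1,0,0,0,0.2]],
  ],
)

```text
time_s: 1.48
tcp_pos: [0.385, -0.1045, 0.3341]
tool_rot: [[0.494, 0.87, 0.008], [0.87, -0.494, 0.014], [0.016, 0.0, -1.0]]
contact_force: [0.4, 0.9, -0.5]
finger_gap: -0.0001
```

Request:
play_rows(
  series=[
    [[0.2,0.35,0,0,0,0.1],[0.4,0.7,0,0,0,0.2],[0.5,1,0,0,0,0.2],[0.5,1,0,0,0,0.2]],
  ],
)

```text
time_s: 1.82
tcp_pos: [0.4362, 0.0044, 0.3342]
tool_rot: [[0.338, 0.941, 0.007], [0.941, -0.338, 0.021], [0.023, -0.0, -1.0]]
contact_force: [0.1, 0.8, 0.4]
finger_gap: 0.0
```

Request:
play_rows(
  series=[
    [[0.2,0.35,0,0,0,0],[0.4,0.7,0,0,0,0],[0.5,1,0,0,0,0],[0.5,1,0,0,0,0]],
  ],
)

```text
time_s: 2.15
tcp_pos: [0.4862, 0.113, 0.3336]
tool_rot: [[0.326, 0.945, 0.006], [0.945, -0.326, 0.029], [0.03, -0.004, -1.0]]
contact_force: [-0.9, 1.1, -0.0]
finger_gap: -0.0002
```

Request:
play_rows(
  series=[
    [[0.2,0.35,0,0,0,0],[0.4,0.7,0,0,0,0],[0.5,1,0,0,0,0],[0.5,1,0,0,0,0]],
  ],
)

```text
time_s: 2.48
tcp_pos: [0.5352, 0.221, 0.3312]
tool_rot: [[0.315, 0.949, 0.001], [0.948, -0.315, 0.036], [0.035, -0.011, -0.999]]
contact_force: [-0.1, 1.1, 0.1]
finger_gap: 0.0002
```

Request:
play_rows(
  series=[
    [[0.3,0.35,0,-0.04,0,-0.05],[0.6,0.7,0,-0.04,0,-0.05],[0.75,1,0,-0.04,0,-0.05],[0.75,1,0,-0.04,0,-0.05],[0.75,1,0,-0.04,0,-0.05]],
  ],
)

```text
time_s: 2.9
tcp_pos: [0.6096, 0.3238, 0.327]
tool_rot: [[0.348, 0.938, -0.005], [0.938, -0.347, 0.004], [0.002, -0.006, -1.0]]
contact_force: [0.4, -0.1, 0.8]
finger_gap: -0.0002
```

```bash
python3 - <<'E'
from h import *
for n in('scene','wrist'): save(n,n+'1')
s=state();print(s['tcp_pos'],s['joint_positions'])
a=cv2.imread('pics/scene1.png')[100:400,200:640];b=cv2.imread('pics/wrist1.png')
print(proj('scene1',s['tcp_pos']))
b=cv2.resize(b,(360,270));a=cv2.resize(a,(440,300));b=cv2.copyMakeBorder(b,0,30,0,0,cv2.BORDER_CONSTANT)
cv2.imwrite('pics/m1.png',np.hstack([a,b]))
E
```

```text
[0.61018155 0.32001286 0.33063404] [-0.22414487  0.6932435  -0.70476508  0.78755983  0.43381152  1.7672646
 -1.07187951]
(np.float64(414.1702463026485), np.float64(216.37325392613317))
```

View pics/m1.png

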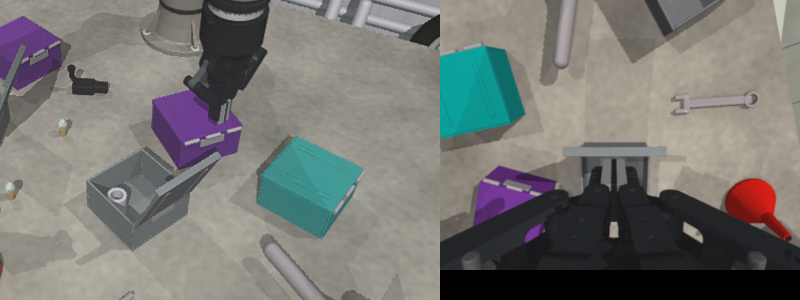

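```bash
python3 - <<'E'
from h import *
O=np.array([.557,.183,0]);b=np.array([np.cos(np.radians(69.3)),np.sin(np.radians(69.3)),0]);c=np.array([b[1],-b[0],0])
for s in(-.065,.065):
    p=O+.113*b+s*c+[0,0,.191];print(p,proj('wrist1',p))
print(proj('wrist1',state()['tcp_pos']),proj('wrist1',[.61,.32,.175]))
print('along b',(state()['tcp_pos']-O)@b,(state()['tcp_pos']-O)@c)
crop('wrist1',200,230,440,340,3,'w1c')
E
```

```text
[0.5361388  0.31168104 0.191     ] (np.float64(218.4181355993328), np.float64(269.45776146812165))
[0.65774652 0.26572931 0.191     ] (np.float64(400.7858380446517), np.float64(270.22683630594935))
(np.float64(313.6157748853812), np.float64(311.1934946643255)) (np.float64(311.37015015495547), np.float64(218.4990859808923))
along b 0.14696620196836704 0.0013177666698326327
```

View pics/w1c.png

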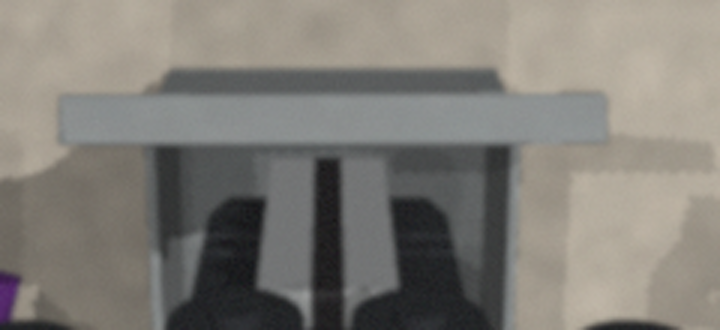

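The third view has the lid edge at (220..402, 261–278), and my model predicts (218..401, 270), so they match. The fingers are beyond it with about 18 mm clearance. Now I descend.

Request:
play_rows(
  series=[
    [[0.03,0.06,-0.2,0,0,0],[0.03,0.08,-0.5,0,0,0],[0.03,0.08,-0.8,0,0,0],[0.03,0.08,-0.8,0,0,0],[0.03,0.08,-0.8,0,0,0]],
  ],
)

```text
time_s: 3.42
tcp_pos: [0.6131, 0.3244, 0.2505]
tool_rot: [[0.354, 0.935, -0.001], [0.935, -0.354, -0.0], [-0.001, -0.0, -1.0]]
contact_force: [-0.1, -0.0, 0.7]
finger_gap: -0.0001
```

Request:
play_rows(
  series=[
    [[0,0,-0.2,0,0,0],[0,0,-0.5,0,0,0],[0,0,-0.7,0,0,0],[0,0,-0.7,0,0,0],[0,0,-0.7,0,0,0]],
  ],
)

```text
time_s: 3.83
tcp_pos: [0.6143, 0.3236, 0.1829]
tool_rot: [[0.356, 0.934, 0.002], [0.934, -0.356, 0.0], [0.001, 0.002, -1.0]]
contact_force: [-0.5, -0.3, 0.7]
finger_gap: 0.0002
```

```bash
python3 - <<'E'
from h import *
for n in('scene','wrist'): save(n,n+'2')
s=state();p=s['tcp_pos']
O=np.array([.557,.183,0]);b=np.array([np.cos(np.radians(69.3)),np.sin(np.radians(69.3)),0]);c=np.array([b[1],-b[0],0])
print(p.round(4),'b,c',(p-O)@b,(p-O)@c,s['contact_force'])
a=cv2.imread('pics/scene2.png')[200:360,260:480];b=cv2.imread('pics/wrist2.png')
a=cv2.resize(a,(412,300));b=cv2.resize(b,(380,300))
cv2.imwrite('pics/m2.png',np.hstack([a,b]))
E
```

```text
[0.6147 0.3252 0.1845] b,c 0.15339333932356367 0.003756650488529904 [ 0.06123926 -0.06898409  0.18587325]
```

View pics/m2.png

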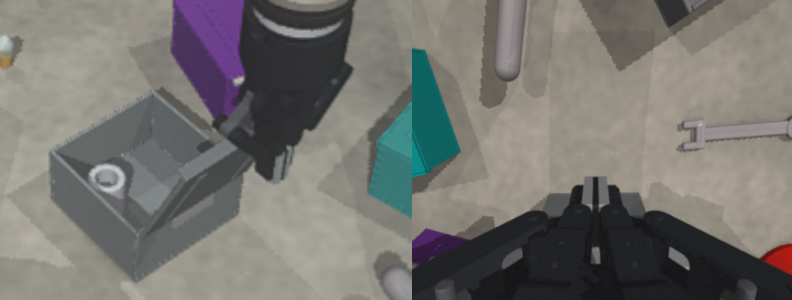

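Request:
play_rows(
  series=[
    [[0,0,-0.08,0,0,0],[0,0,-0.15,0,0,0],[-0.07,-0.18,-0.15,0,0,0],[-0.11,-0.28,-0.15,0,0,0],[-0.14,-0.37,-0.15,0,0,0],[-0.17,-0.46,-0.15,0,0,0],[-0.2,-0.54,-0.15,0,0,0],[-0.2,-0.54,-0.15,0,0,0]],
  ],
)

```text
time_s: 4.6
tcp_pos: [0.595, 0.2686, 0.1698]
tool_rot: [[0.358, 0.934, 0.005], [0.934, -0.358, 0.001], [0.002, 0.004, -1.0]]
contact_force: [0.4, 1.0, 0.5]
finger_gap: -0.0004
```

```bash
python3 - <<'E'
from h import *
for n in('scene','wrist'): save(n,n+'3')
s=state();p=s['tcp_pos']
O=np.array([.557,.183,0]);b=np.array([np.cos(np.radians(69.3)),np.sin(np.radians(69.3)),0]);c=np.array([b[1],-b[0],0])
print(p.round(4),'b,c',(p-O)@b,(p-O)@c,s['contact_force'])
a=cv2.imread('pics/scene3.png')[200:360,260:480];b=cv2.imread('pics/wrist3.png')
a=cv2.resize(a,(412,300));b=cv2.resize(b,(380,300))
cv2.imwrite('pics/m3.png',np.hstack([a,b]))
E
```

```text
[0.5949 0.2706 0.1696] b,c 0.09536268480543046 0.004510838771007619 [-0.54672231 -0.0940809  -0.77460481]
```

View pics/m3.png

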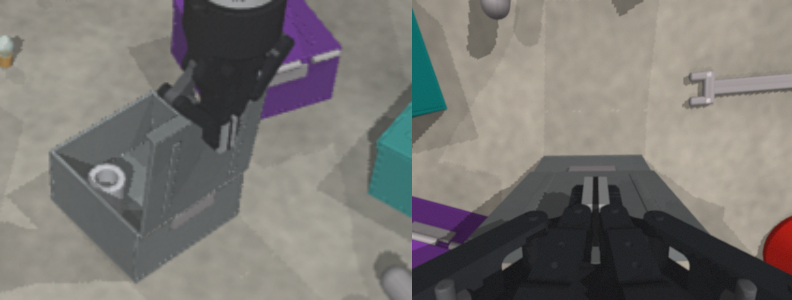

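The lid is nearly upright, with the finger centre 95 mm along +x and the force near zero. One short push takes it past upright, then I draw straight back.

Request:
play_rows(
  series=[
    [[-0.05,-0.12,0,0,0,0],[-0.09,-0.24,0,0,0,0],[-0.13,-0.34,0,0,0,0],[-0.13,-0.34,0,0,0,0],[0,0,0,0,0,0],[0.1,0.27,0,0,0,0],[0.18,0.47,0,0,0,0],[0.18,0.47,0.1,0,0,0]],
  ],
)

```text
time_s: 5.37
tcp_pos: [0.6105, 0.3237, 0.1765]
tool_rot: [[0.35, 0.937, -0.001], [0.937, -0.35, 0.006], [0.006, -0.003, -1.0]]
contact_force: [-1.5, 0.7, -0.5]
finger_gap: 0.0004
```

```bash
python3 - <<'E'
from h import *
for n in('scene','wrist'): save(n,n+'4')
s=state();p=s['tcp_pos']
print(p.round(4),s['contact_force'])
a=cv2.imread('pics/scene4.png')[200:360,260:480];b=cv2.imread('pics/wrist4.png')
a=cv2.resize(a,(412,300));b=cv2.resize(b,(380,300))
cv2.imwrite('pics/m4.png',np.hstack([a,b]))
E
```

```text
[0.6129 0.3201 0.1807] [ 1.21320819 -0.73421072  0.90959319]
```

View pics/m4.png

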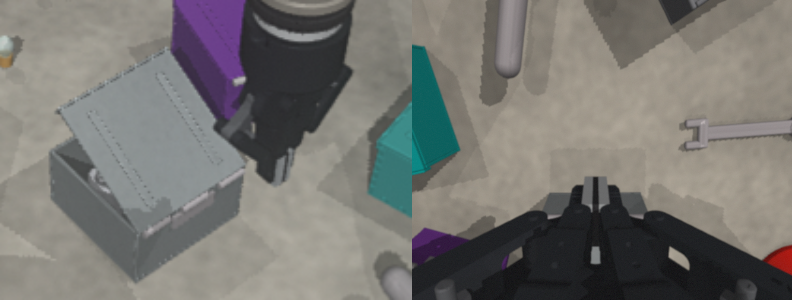

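The lid is past upright and falling on its own, with the fingers withdrawn. I'll raise clear and let time pass.

Request:
play_rows(
  series=[
    [[0,0.05,0.2,0,0,0],[0,0.1,0.5,0,0,0],[0,0.1,0.8,0,0,0],[0,0.1,1,0,0,0],[0,0.1,1,0,0,0],[0,0.1,1,0,0,0],[0,0.1,1,0,0,0],[0,0.1,1,0,0,0]],
  ],
)

```text
time_s: 6.13
tcp_pos: [0.6127, 0.3287, 0.2789]
tool_rot: [[0.355, 0.935, 0.004], [0.935, -0.355, 0.003], [0.004, 0.003, -1.0]]
contact_force: [0.6, 0.3, -0.1]
finger_gap: 0.0002
```

Request:
play_rows(
  series=[
    [[0,0,0,0,0,0],[0,0,0,0,0,0],[0,0,0,0,0,0],[0,0,0,0,0,0],[0,0,0,0,0,0],[0,0,0,0,0,0],[0,0,0,0,0,0],[0,0,0,0,0,0]],
  ],
)

```text
time_s: 6.8
tcp_pos: [0.6127, 0.3288, 0.279]
tool_rot: [[0.355, 0.935, 0.004], [0.935, -0.355, 0.003], [0.004, 0.003, -1.0]]
contact_force: [0.5, -0.5, 1.0]
finger_gap: -0.0003
```

```bash
python3 - <<'E'
from h import *
for n in('scene','wrist'): save(n,n+'5')
s=state();p=s['tcp_pos']
print(p.round(4),s['contact_force'],s['time_s'])
a=cv2.imread('pics/scene5.png')[130:370,110:470];b=cv2.imread('pics/wrist5.png')
a=cv2.resize(a,(450,300));b=cv2.resize(b,(350,262));b=cv2.copyMakeBorder(b,0,38,0,0,cv2.BORDER_CONSTANT)
cv2.imwrite('pics/m5.png',np.hstack([a,b]))
crop('scene5',275,235,430,355,5,'c5')
E
```

```text
[0.6127 0.3288 0.279 ] [-0.40995575 -0.60889505  0.31065486] 6.9
```

View pics/m5.png

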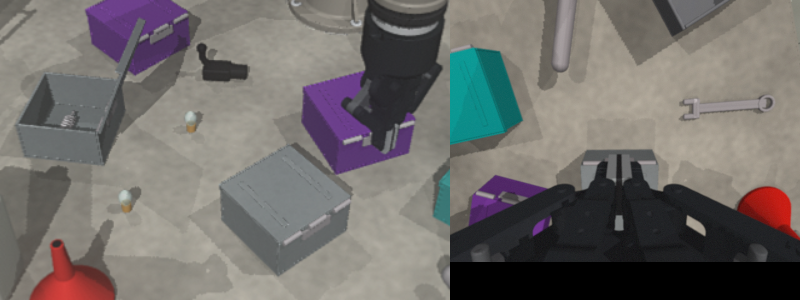

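View pics/c5.png

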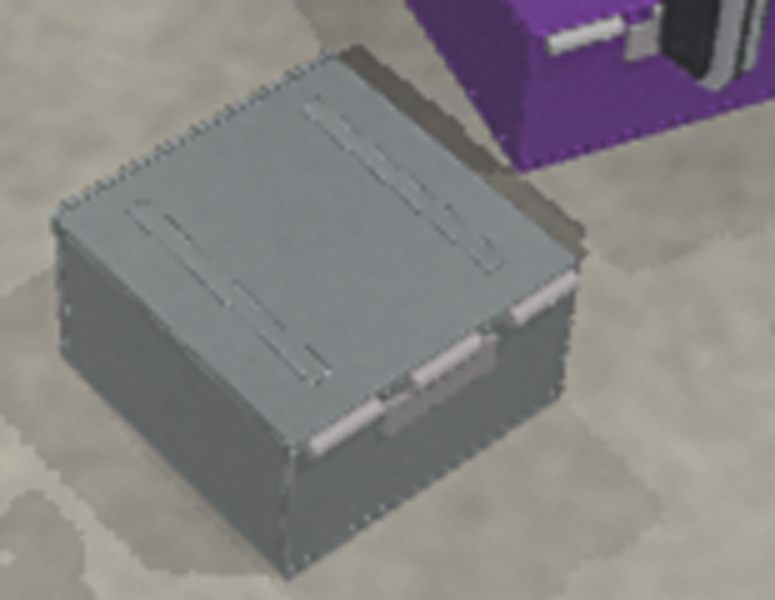

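The lid lies flat and shut in the crop: its front corner is at (57,213), just above the old rim corner at (62,230), which fits the 5 mm plate. The other box is still open with its spring, and the arm is clear.

```bash
python3 -c "
from plant import close_job
print(close_job())"
```

```text
the job is handed in; nothing more can be done
None
```

The spacer box is shut and the job is handed in at about 6.9 s. I pushed the lid with the closed fingers just past upright, drew back, and it fell shut without being followed or pressed.

**Last checks:**
- **Lid:** the final scene picture shows it flat and closed. A picture taken just after I drew back shows it falling with the fingers well away.
- **Spacer:** it was inside the box under the falling lid in that same picture. It cannot be seen now that the lid is shut.
- **Other box:** still open, with its spring inside.
- **Arm:** it stands clear, with the fingertips about 0.28 m above the work surface. Every force reading was under 2 N.

No check failed. The camera positions matched the given sizes, except that the box rim measured about 4–6 mm low (64–66 mm against 70 mm), which made no difference to the push.

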